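Load the drying rack and lock the tray with its rod

TASK

Slide the loaded tray into the open bay of the drying rack until it is fully home, keeping the teapot lid and the clay chip lying on it. Then take the steel rod from its wooden rest and push it from the rack's left side (as the robot sees it) through the left eye, the hole in the tray's handle plate and the right eye, until its collar meets the left eye, and let it go. Leave the other things on the table where they are.

Things in the scene. Friction and masses are not known exactly. Their poses are not given: they have to be found in the camera images.
- rack: Fixed plain wooden rack, 178 mm wide. Origin on the table, mid front plane of its bay; x into the bay, y left, z up. Bay open in front, 130 wide, 126.5 deep; ledges at z 14-22 and 42-50 leave slots for the tray's flanges; 40 mm high vanes flare the mouth to y +-77 at x -25. Top board (z 135-147) overhangs to x -30, y +-93, so lean the gripper 30-40 degrees back to the robot. Clutter on top to z 175.
- rack_eye_left (a point): Centre of the 18 mm square hole, running along the rack's y, in the steel eye at the left front of the rack: at x -22, y +84, z 65 mm in the rack's frame. The eye is a plate 10 mm thick (y +79 to +89), x -44 to 0, z 46 to 84 mm. Axes as the rack's.
- rack_eye_right (a point): Centre of the same hole in the right eye, at x -22, y -84, z 65 mm in the rack's frame; plate 10 mm thick, y -89 to -79.
- tray_handle (a point): Grip point on the handle of the loose tray: an upright steel plate 12 mm thick (y), standing 62 mm out of the tray's front wall, z 8 to 94 mm. The point is mid-thickness, 46 mm in front of the front wall, 62 mm above the tray's underside. x points to the tray's back, y left, z up. Home: x -46 (up to 1.5 mm deeper at the stop), y 0, z 62 mm in the rack's frame.
- tray_hole (a point): Centre of the 20 mm square hole, along y, in the tray's handle plate: 24 mm behind tray_handle (+x), 3 mm above it. The plywood tray slides on the table; it is 125 mm deep (x), 100 wide, 32 high, 124 wide over its steel side flanges (z 26-32), floor 4 mm thick, 0.35 kg.
- teapot_lid: Dark brown teapot lid, 80 mm across, 34 mm high with its knob, lying loose on the tray's floor. Origin at the centre of its underside, z up.
- test_chip: Small flat chip of brown clay, 23 x 24 x 9 mm, lying loose on the tray near its front wall. Origin at the centre of its underside.
- rod_rest: Fixed plain wooden rest, 80 x 50 mm, on the left of the table, carrying the rod level in two notches open at the top (posts 10 mm thick, 50 mm high, at x -30 and +30). Origin at the centre of its underside; x along the rod, z up.
- rod_grip (a point): Middle of the grip of the loose steel rod, on its axis, 40 mm above the table: round grip, 16 mm diameter, dark, at the end nearest the robot, clear of the rest; a 24 mm collar; then a shank of 8 mm diameter, 200 long, round tip. The collar's front is 25 mm from this point. x points to the tip. 0.12 kg. Seated, the collar meets the left eye and this point is at y +114 mm in the rack's frame.
- rod_tip (a point): The end of the same rod's shank, on its axis, 225 mm from rod_grip. Seated, it is at about y -111 mm in the rack's frame, 22 mm beyond the right eye.
- mallet: Bystander: small turned wooden mallet, 150 x 93 x 35 mm, lying to the right of the rack. Origin under its middle.
- lump: Bystander: lump of brown clay, 59 x 63 x 38 mm, on the right. Origin under its middle.
Mind the look-alikes: they are no part of the job. Leave any blue look-alike of the teapot_lid alone.

How it is judged (in metres and radians):
On the way, in this order (a step that is already met when the one before it is completed fails the run):
1. the tray is fully home in the rack's bay with the lid and chip on it (x of tray_handle in the frame of rack between -0.052 and -0.041 m and y of tray_handle in the frame of rack between -0.006 and 0.006 m and z of tray_handle in the frame of rack between 0.057 and 0.067 m and angle between the x axis of tray_handle and the x axis of rack, either way round below 0.07 rad and x of teapot_lid in the frame of tray_handle between 0.08 and 0.17 m and y of teapot_lid in the frame of tray_handle between -0.03 and 0.03 m and z of teapot_lid in the frame of tray_handle between -0.066 and -0.05 m and angle between teapot_lid's own z axis and vertical below 0.15 rad and x of test_chip in the frame of tray_handle between 0.046 and 0.17 m and y of test_chip in the frame of tray_handle between -0.05 and 0.05 m and z of test_chip in the frame of tray_handle between -0.066 and -0.03 m), for 0.2 s.
2. the rod is through both eyes and the tray's handle plate, its collar at the left eye (x of tray_handle in the frame of rack between -0.052 and -0.041 m and y of tray_handle in the frame of rack between -0.006 and 0.006 m and z of tray_handle in the frame of rack between 0.057 and 0.067 m and angle between the x axis of tray_handle and the x axis of rack, either way round below 0.07 rad and y of rod_tip in the frame of rack below -0.1 m and x of rod_tip in the frame of rack between -0.034 and -0.01 m and z of rod_tip in the frame of rack between 0.05 and 0.08 m and x of rod_grip in the frame of rack between -0.034 and -0.01 m and z of rod_grip in the frame of rack between 0.05 and 0.08 m and y of rod_grip in the frame of rack between 0.095 and 0.13 m), for 0.2 s.
At the end, for the whole second after the job is handed in: Tray home (handle point within about 6 mm in depth, 6 mm sideways, 0.07 rad), lid flat and chip on it; rod through left eye, handle hole and right eye, its tip at least 11 mm beyond the right eye and its collar within 11 mm of the left eye; the lid at rest (all of step 2 and x of teapot_lid in the frame of tray_handle between 0.08 and 0.17 m and y of teapot_lid in the frame of tray_handle between -0.03 and 0.03 m and z of teapot_lid in the frame of tray_handle between -0.066 and -0.05 m and angle between teapot_lid's own z axis and vertical below 0.15 rad and x of test_chip in the frame of tray_handle between 0.046 and 0.17 m and y of test_chip in the frame of tray_handle between -0.05 and 0.05 m and z of test_chip in the frame of tray_handle between -0.066 and -0.03 m and linear speed of teapot_lid below 0.03 m/s); the robot touches nothing.
It fails at once if the teapot lid tips or leaves the tray (angle between teapot_lid's own z axis and vertical above 0.5 rad or distance between teapot_lid and tray_handle above 0.2 m).
It fails at once if a bystander is pushed away (distance of any of mallet, lump from where it was at the start of the episode above 0.03 m).
It also fails if it takes over 64 s, if anything falls off the work surface, if the arm or the gripper's body presses on something with over 40 N, if the wrist force passes 120 N, or if a joint passes its speed limit or range.

ROBOT

A 6-joint arm with a two-finger parallel gripper is mounted at the origin on a cart in front of the work surface, level with it; the furniture and walls round the work are solid. World frame = base frame: x ahead of the robot, y to its left, z up, the work surface at z = 0. Lengths are in mm, angles in rad, forces in N, time in s.
With the tool pointing down it reaches from about 275 to 825 mm from the base axis. Payload 5.2 kg.
Tool frame: the origin (TCP) lies at the very end of the fingers, on their centre line; the grasp point (between the pads) lies 19 mm behind it; z points along the fingers, y is the direction in which the jaws open and shut (so a half turn about z gives the same grasp; the last joint's range is limited). The gripper opens to 93 mm and grips with 3 to 60 N. Pads are 15 mm wide; open, the fingers measure 128 mm over their backs; the gripper's body (75 mm by 188 mm) begins 65 mm behind the grasp point.
Start: joints at [-1.523, 0.259, 1.535, -0, 1.348, -0.203], TCP at [136.519, -532.792, 218.653] pointing down, gripper open.
Joint ranges: [-3.14, 3.14], [-0.91, 2.08], [0.19, 2.58], [-1.22, 4.36], [0.22, 2.71], [-3.12, 3.12]. Speed limits (rad/s): [2.57, 2.57, 3.14, 3.14, 3.14, 3.14].

INTERFACE

Orientations are given as [roll, pitch, yaw] about the fixed x, y, z axes, in that order (R = Rz(yaw) Ry(pitch) Rx(roll)).
In Python, from bench import robot gives the robot as it stands. The module is installed in compiled form; this text tells all that it offers. Calls block until the motion is done:
- robot.move_ptp(position, orientation): joint-space move of the TCP to a pose.
- robot.move_linear(position, ori=None, speed=150, f_stop=None): straight line of the TCP; ori=None keeps the orientation; speed is the mean speed in mm/s. With f_stop (N) it stops when the force on the tool has changed by that much, and returns True; else False.
- robot.move_j(angles): joint-space move.
- robot.move_gripper(opening): opening from 0.0 (shut) to 1.0 (fully open); the grip force is fixed at half the most; returns when the fingers have stopped.
- robot.sleep(seconds).
- robot.inverse_kinematics(position, orientation): joint angles nearest the present ones, or None.
- robot.get_image(name): name is "scene" or "top" or "wrist"; returns a dict with "img" (384x512x3 uint8, blue, green, red), "fovy" (degrees; the focal length in pixels is half the picture's height over the tangent of half this angle, whatever the lens; pixels are square), "cx", "cy" (the principal point, pixels), "eye" and "orientation" of the camera in the world. Camera axes: x right, y down, z forward; pixel columns grow to the right and rows downward; lengths in mm; the calibration is good to about 2 mm. A picture is of the moment at which its call begins. There is no depth.
A pose or a line that the arm cannot do raises robot.MotionError and nothing moves.
- robot.hand_in(): hands the job in, once; it reports no verdict.
Readings, each from a call of its own:
- robot.current_t(): time.
- robot.current_qpos(): joint angles.
- robot.current_joint_vel(): joint speeds.
- robot.current_joint_efforts(): joint torques, N m.
- robot.current_tcp_pos(): TCP position.
- robot.current_eef_rot(): TCP orientation.
- robot.current_contact_force(): force on the tool from outside, world axes, zero at the start.
- robot.current_ft_torque(): the same for the moment, N m.
- robot.current_gripper_width(): opening from 0.0 (shut) to 1.0 (fully open).
Only numpy, scipy, OpenCV 4.12 (cv2) and the standard library are available. Lean on these libraries where they do the work, as an engineer would, in place of code of your own. Each camera call takes 0.05 s, during which the arm holds its last target.

## Working session

There is one attempt and no reset: what is moved stays moved. The work goes in short steps, each a Python script; the robot and the scene stay as the last script left them, time stands still between calls to the robot, and variables do not carry over. Pictures are saved under pics/ and viewed, and the job is handed in when it is done.

```bash
mkdir -p pics; ls; python3 - <<'E'
from bench import robot
import cv2
for n in ["scene","top","wrist"]:
    d=robot.get_image(n)
    cv2.imwrite(f"pics/{n}0.png",d["img"])
    print(n,{k:v for k,v in d.items() if k!="img"})
print(robot.current_t(),robot.current_tcp_pos(),robot.current_eef_rot())
E
```

```text
pics
scene {'fovy': 48.85328026684929, 'cx': 252.1935055731686, 'cy': 199.01364834647626, 'eye': array([ -37.45892502, -897.01305526,  919.88351034]), 'orientation': array([-2.36583219,  0.0215426 , -0.73295067])}
top {'fovy': 54.634993031051984, 'cx': 257.7102169066461, 'cy': 188.7345725857699, 'eye': array([ 346.6666602 , -250.93171055,  937.39715769]), 'orientation': array([-2.96726375, -0.00729222, -1.57773971])}
wrist {'fovy': 66.63465744371538, 'cx': 259.8298396155643, 'cy': 192.4490170394675, 'eye': array([ 208.1186613 , -514.37619196,  384.9295525 ]), 'orientation': array([ 2.87114692e+00,  1.02318708e-03, -1.31902713e+00])}
0.15 [ 136.51092103 -532.38905386  218.02770693] [-3.14027744e+00 -2.80497462e-04  2.50793475e-01]
```

View pics/scene0.png

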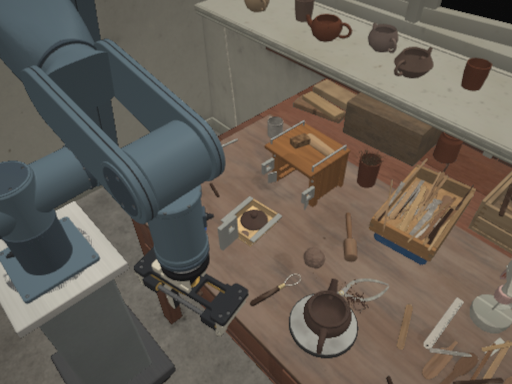

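View pics/top0.png

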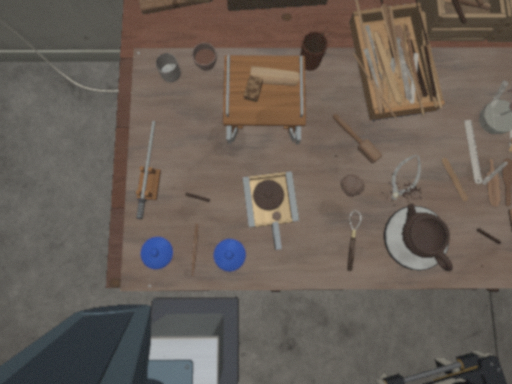

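View pics/wrist0.png

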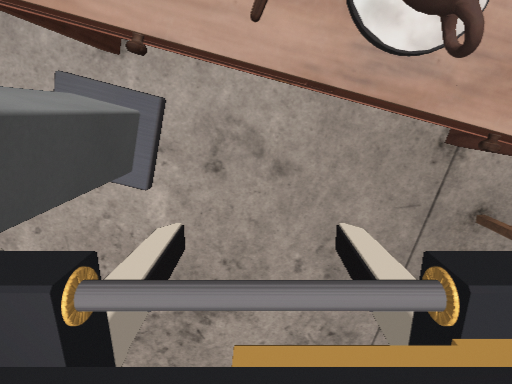

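The top view shows the rack at (265,95), the tray with the brown lid at (270,195) and its handle at (278,235). The rod on its rest is at (148,180), the mallet at (358,138) and the lump at (352,185). The blue look-alike lids at (156,252) and (230,255) stay where they are. Next I'll enlarge.

```bash
cat > h.py <<'E'
import numpy as np, cv2
from scipy.spatial.transform import Rotation as Ro
def cam(d):
    f=192/np.tan(np.radians(d["fovy"])/2)
    return f,d["cx"],d["cy"],np.array(d["eye"]),Ro.from_euler("xyz",d["orientation"]).as_matrix()
def proj(d,P):
    f,cx,cy,e,R=cam(d); p=(np.atleast_2d(P)-e)@R
    return np.c_[cx+f*p[:,0]/p[:,2],cy+f*p[:,1]/p[:,2]]
def unproj(d,uv,z):
    f,cx,cy,e,R=cam(d); uv=np.atleast_2d(uv).astype(float)
    z=np.broadcast_to(z,(len(uv),))
    r=np.c_[(uv[:,0]-cx)/f,(uv[:,1]-cy)/f,np.ones(len(uv))]@R.T
    return e+r*((z-e[2])/r[:,2])[:,None]
def crop(img,x0,y0,x1,y1,s,name):
    c=cv2.resize(img[y0:y1,x0:x1],None,fx=s,fy=s,interpolation=cv2.INTER_CUBIC)
    st=10
    for x in range((x0+9)//10*10,x1,st):
        cv2.line(c,((x-x0)*s,0),((x-x0)*s,6 if x%50 else 14),(0,255,0),1)
        if x%20==0: cv2.putText(c,str(x),((x-x0)*s-8,22),0,.35,(0,255,0),1)
    for y in range((y0+9)//10*10,y1,st):
        cv2.line(c,(0,(y-y0)*s),(6 if y%50 else 14,(y-y0)*s),(0,255,0),1)
        if y%20==0: cv2.putText(c,str(y),(10,(y-y0)*s+4),0,.35,(0,255,0),1)
    cv2.imwrite(name,c)
E
python3 - <<'E'
from h import *
i=cv2.imread("pics/top0.png"); crop(i,210,40,330,155,5,"pics/top_rack.png"); crop(i,225,160,325,260,6,"pics/top_tray.png"); crop(i,110,110,220,225,5,"pics/top_rod.png")
i=cv2.imread("pics/scene0.png"); crop(i,205,110,365,255,5,"pics/sc.png")
E
```

```text
(no output)
```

View pics/top_rack.png

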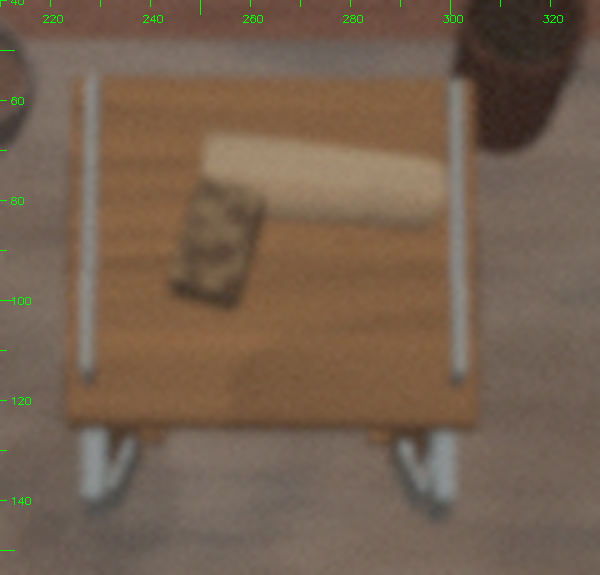

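View pics/top_tray.png

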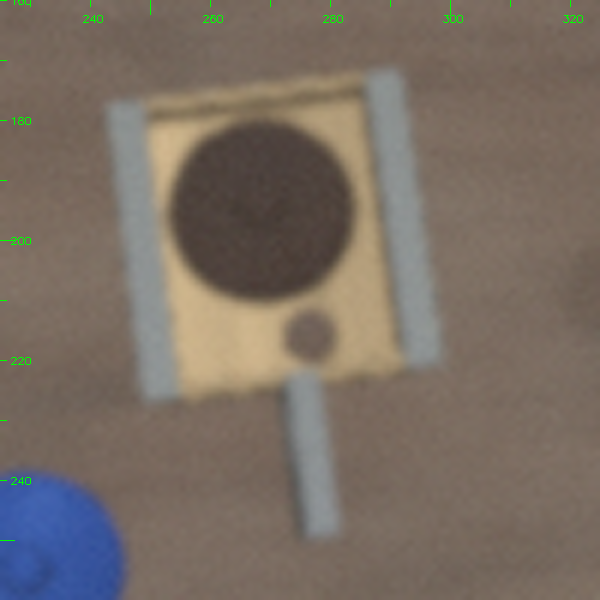

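View pics/top_rod.png

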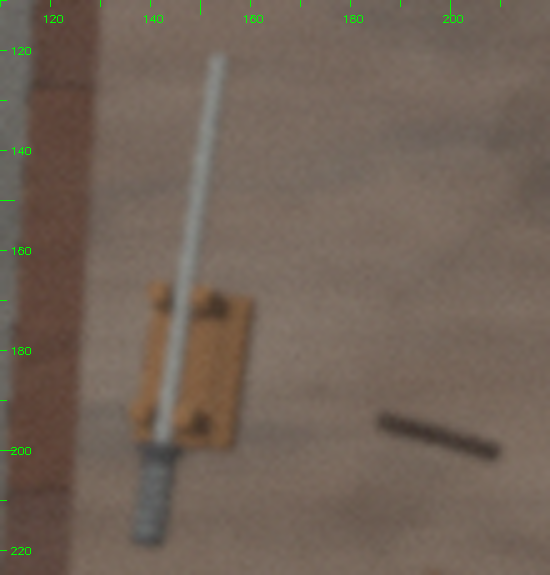

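View pics/sc.png

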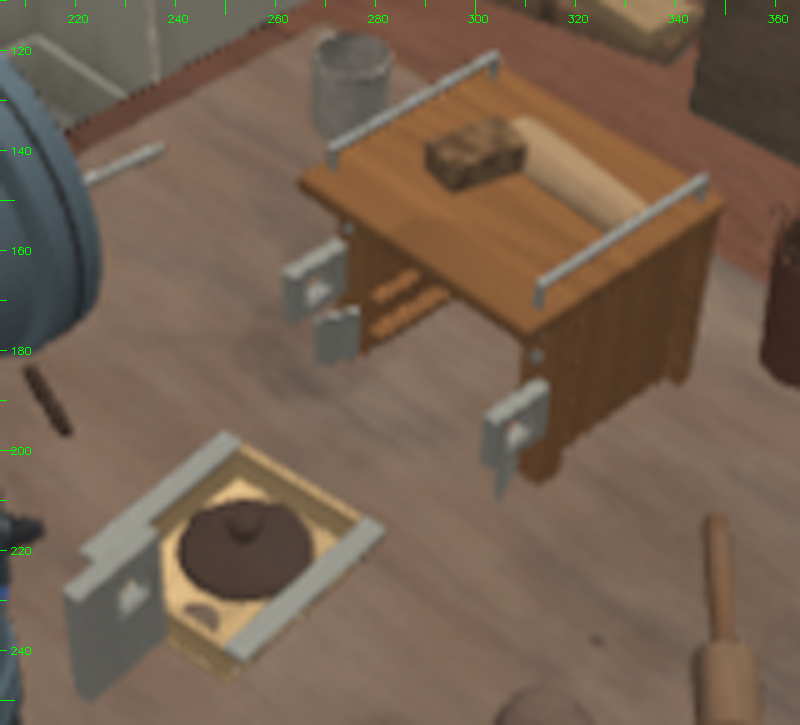

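```bash
cat > m.py <<'E'
from h import *
from bench import robot
from scipy.optimize import least_squares
def fit(obs,x0):
    # obs: list of (cam dict, pts Nx3 local, uv Nx2)
    def T(p,P): 
        c,s=np.cos(p[2]),np.sin(p[2]); P=np.asarray(P,float)
        return np.c_[p[0]+c*P[:,0]-s*P[:,1],p[1]+s*P[:,0]+c*P[:,1],P[:,2]]
    r=least_squares(lambda p:np.concatenate([(proj(d,T(p,P))-uv).ravel() for d,P,uv in obs]),x0,x_scale=[10,10,.1],loss='soft_l1')
    return r.x,[np.round(proj(d,T(r.x,P))-uv,1) for d,P,uv in obs]
E
python3 - <<'E'
from m import *
top=robot.get_image("top"); sc=robot.get_image("scene")
u=lambda uv,z:np.round(unproj(top,uv,z),1)
print("rack board",u([(223.5,125),(305,125)],147).tolist())
rt=[(-30,93,147),(-30,-93,147),(-44,89,84),(-44,79,84),(-44,-79,84),(-44,-89,84)]
ruv=[(223.5,125),(305,125),(226,139.5),(231,139.5),(295.5,139.5),(300.5,139.5)]
# scene: board corners, eye hole centres
rs=[(-30,93,147),(-30,-93,147),(-22,89,65),(-22,-89,65),(-44,89,84),(-44,-79,84)]
rsuv=[(265,147),(310.5,177),(268,167.5),(308,196),(262,164.5),(301.5,194.5)]
for o in ([(top,rt,ruv)],[(sc,rs,rsuv)],[(top,rt,ruv),(sc,rs,rsuv)]):
    p,r=fit(o,[600,-250,0]); print("rack",np.round(p,3)); 
print(r)
# tray, handle frame local: origin on table under the grip
tt=[(46,62,32),(171,62,32),(46,-62,32),(171,-62,32),(-16,6,94),(-16,-6,94)]
tuv=[(248.5,227),(243,177.5),(298.5,221),(292,171.5),(275.5,250),(281.5,249)]
ts=[(-16,6,94),(-16,-6,94),(-16,-6,8),(24,-6,65),(46,-62,32),(171,-62,32),(171,62,32)]
tsuv=[(217.5,228.5),(221.5,230),(222.5,249.5),(231.5,229),(252,242),(282,216),(251.5,196.5)]
for o in ([(top,tt,tuv)],[(sc,ts,tsuv)],[(top,tt,tuv),(sc,ts,tsuv)]):
    p,r=fit(o,[350,-270,0]); print("tray",np.round(p,3))
print(r)
q=u([(139.5,219),(142,201),(154,121)],40);print("rod",q.tolist()); d=q[2]-q[0]; print(np.hypot(*d[:2]),np.arctan2(d[1],d[0]))
print("lid/chip",u([(268,195),(277,216)],[15,10]).tolist(), "blue",u([(230,255),(156,252)],20).tolist(),"lump",u([(352,185),(358,138)],20).tolist())
E
```

```text
rack board [[630.2, -182.5, 147.0], [629.4, -364.1, 147.0]]
rack [ 6.60081e+02 -2.72728e+02 -5.00000e-03]
rack [ 6.57431e+02 -2.78363e+02 -3.10000e-02]
rack [ 6.59740e+02 -2.74353e+02 -1.30000e-02]
[array([[-0.7, -0.3],
       [ 1.3,  0.4],
       [ 0.6, -0.1],
       [-0.2, -0.1],
       [ 1.5,  0.4],
       [ 0.6,  0.5]]), array([[-1.1, -2.1],
       [ 0. , -0.4],
       [-1.2, -1.9],
       [ 1.2, -0.1],
       [-0.6, -0.5],
       [ 0.2, -1.5]])]
tray [ 3.72560e+02 -3.01991e+02  1.11000e-01]
tray [ 3.72705e+02 -3.02094e+02  9.80000e-02]
tray [ 3.72561e+02 -3.02049e+02  1.08000e-01]
[array([[-0.1,  0.1],
       [-0.1, -0.5],
       [ 0.5,  0.3],
       [ 0.3,  0. ],
       [ 0.4, -0.2],
       [-0.3,  0.2]]), array([[-0.6, -0.7],
       [-1.2,  0.1],
       [ 0.2,  1.2],
       [ 0.2, -0.6],
       [ 1.2,  0.1],
       [ 0.6, -0.1],
       [-1.5, -0.9]])]
rod [[432.2, 27.0, 40.0], [476.0, 23.0, 40.0], [680.0, 2.3, 40.0]]
249.02797031658915 -0.09934899772920405
lid/chip [[492.9, -284.5, 15.0], [440.4, -306.6, 10.0]] blue [[345.2, -190.3, 20.0], [353.6, -10.7, 20.0]] lump [[516.4, -496.0, 20.0], [639.3, -517.7, 20.0]]
```

```bash
python3 - <<'E'
from m import *
top=robot.get_image("top"); sc=robot.get_image("scene")
rt=[(-30,93,147),(-30,-93,147),(-44,89,84),(-44,79,84),(-44,-79,84),(-44,-89,84)]
ruv=[(223.5,125),(305,125),(226,139.5),(231,139.5),(295.5,139.5),(300.5,139.5)]
rs=[(-30,93,147),(-30,-93,147),(-22,79,65),(-22,-89,65),(-44,79,84),(-44,-89,84),(0,-89,84),(0,79,84),(-44,79,46),(-44,-89,46)]
rsuv=[(265,146.5),(310.5,177),(268,167.5),(308,196),(262.8,164),(302.5,194.5),(314.3,186.5),(274,158.5),(263,173.8),(302.7,203.5)]
for o in ([(top,rt,ruv)],[(sc,rs,rsuv)],[(top,rt,ruv),(sc,rs,rsuv)]):
    p,r=fit(o,[600,-250,0]); print("rack",np.round(p,3)); print(r)
E
```

```text
rack [ 6.60081e+02 -2.72728e+02 -5.00000e-03]
[array([[-1.3, -0.1],
       [ 0.7, -0.1],
       [ 0.1,  0. ],
       [-0.7,  0. ],
       [ 0.9,  0. ],
       [ 0.1,  0. ]])]
rack [ 6.59590e+02 -2.72011e+02 -2.20000e-02]
[array([[-1.5, -2.1],
       [-1. , -0.7],
       [ 0.6, -0.9],
       [ 0.3, -0.4],
       [ 0.4,  1.1],
       [ 0.8,  0. ],
       [-0.1,  0.7],
       [-0.1,  0.3],
       [ 0.2,  0.7],
       [-0.3,  0.4]])]
rack [ 6.59727e+02 -2.72355e+02 -1.10000e-02]
[array([[-1.6, -0.2],
       [ 0.4,  0.3],
       [-0.2, -0. ],
       [-1. , -0. ],
       [ 0.7,  0.4],
       [-0.1,  0.4]]), array([[-1.6, -1.9],
       [-0.5, -0.8],
       [ 0.5, -0.6],
       [ 0.8, -0.5],
       [ 0.4,  1.4],
       [ 1.3, -0. ],
       [ 0.3,  0.5],
       [-0.2,  0.4],
       [ 0.2,  1. ],
       [ 0.2,  0.4]])]
```

```bash
cat >> m.py <<'E'
def ori(lean,yaw,flip=False):
    """tool z = forward(yaw)*sin(lean) - up*cos(lean); jaws along lateral"""
    f=np.array([np.cos(yaw),np.sin(yaw),0]); up=np.array([0,0,1.]); l=np.cross(up,f)
    z=f*np.sin(lean)-up*np.cos(lean); y=-l if not flip else l
    x=np.cross(y,z); return Ro.from_matrix(np.c_[x,y,z]).as_euler("xyz"),z
def pose(grasp,lean,yaw,flip=False,back=19):
    o,z=ori(lean,yaw,flip); return np.array(grasp,float)+back*z,o
RK=np.array([660,-272.5,-0.010])
def rk(x,y,z,R=None):
    R=RK if R is None else R
    c,s=np.cos(R[2]),np.sin(R[2]); return np.array([R[0]+c*x-s*y,R[1]+s*x+c*y,z])
E
python3 - <<'E'
from m import *
for fl in (0,1):
  for lean in (30,35,40):
    L=np.radians(lean)
    for nm,g,y in (("grasp",(372.6,-302,62),.108),("up",(372.6-60,-308,150),.108),("pre",rk(-216,0,62),-.01),("home",rk(-46,0,62),-.01)):
        q=robot.inverse_kinematics(*pose(g,L,y,fl)); print(fl,lean,nm,None if q is None else np.round(q,2))
E
```

```text
0 30 grasp [-1.31  0.28  2.2   0.81  0.75 -0.47]
0 30 up [-1.48  0.06  2.15  0.62  1.03 -0.38]
0 30 pre [-1.08  0.28  2.19  0.9   0.59 -0.24]
0 30 home [-0.77  0.46  1.87  0.74  0.53  0.22]
0 35 grasp [-1.38  0.3   2.24  0.93  0.79 -0.66]
0 35 up [-1.56  0.08  2.19  0.71  1.07 -0.51]
0 35 pre [-1.14  0.3   2.25  1.11  0.62 -0.5 ]
0 35 home [-0.8   0.46  1.94  1.    0.51 -0.06]
0 40 grasp [-1.45  0.34  2.27  1.03  0.85 -0.82]
0 40 up [-1.63  0.11  2.22  0.79  1.11 -0.64]
0 40 pre [-1.21  0.32  2.3   1.28  0.67 -0.74]
0 40 home [-0.84  0.47  2.    1.28  0.52 -0.37]
1 30 grasp [-1.31  0.28  2.2   0.81  0.75  2.67]
1 30 up [-1.48  0.06  2.15  0.62  1.03  2.77]
1 30 pre [-1.08  0.28  2.19  0.9   0.59  2.9 ]
1 30 home [-0.77  0.46  1.87  0.74  0.53 -2.92]
1 35 grasp [-1.38  0.3   2.24  0.93  0.79  2.48]
1 35 up [-1.56  0.08  2.19  0.71  1.07  2.63]
1 35 pre [-1.14  0.3   2.25  1.11  0.62  2.64]
1 35 home [-0.8   0.46  1.94  1.    0.51  3.08]
1 40 grasp [-1.45  0.34  2.27  1.03  0.85  2.32]
1 40 up [-1.63  0.11  2.22  0.79  1.11  2.5 ]
1 40 pre [-1.21  0.32  2.3   1.28  0.67  2.4 ]
1 40 home [-0.84  0.47  2.    1.28  0.52  2.77]
```

```bash
python3 - <<'E'
from m import *
L=np.radians(35)
g=np.array([372.6,-302,62])
o,z=ori(L,.108)
robot.move_ptp(g-110*z,o)
print(robot.current_t(),robot.current_tcp_pos(),robot.current_eef_rot())
d=robot.get_image("wrist"); cv2.imwrite("pics/w1.png",d["img"])
import pickle; pickle.dump(d,open("w1.pkl","wb"))
d=robot.get_image("top"); cv2.imwrite("pics/t1.png",d["img"])
top=d
print(unproj(top,[(168,67),(204,56)],[30,30]))
E
```

```text
1.45 [ 309.56876462 -310.3802812   152.6199564 ] [ 3.13879407 -0.60979758  0.10947883]
[[ 832.28525792  -25.37594136   30.        ]
 [ 863.31567022 -119.22249829   30.        ]]
```

View pics/w1.png

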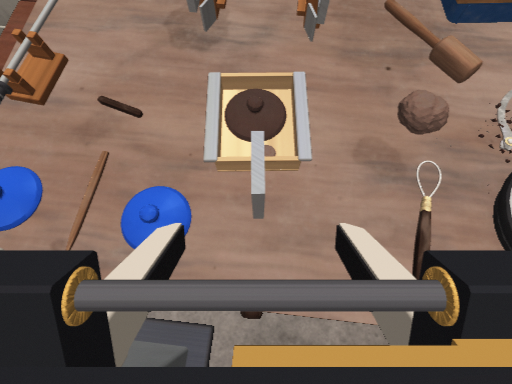

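View pics/t1.png

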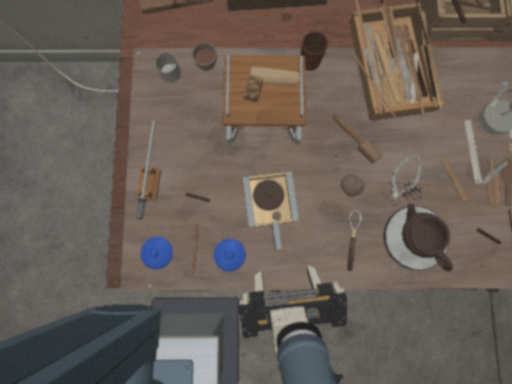

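The wrist view shows the handle plate (258,180) midway between the jaws at columns 180 and 340. The brown lid (255,112) sits inside the tray, and the blue lids are clear of the path. I'll grip the handle now.

```bash
python3 - <<'E'
from m import *
L=np.radians(35)
g=np.array([372.6,-302,62])
p,o=pose(g,L,.108)
f0=robot.current_contact_force()
print(robot.move_linear(p,o,speed=100,f_stop=10), robot.current_tcp_pos(), p)
robot.move_gripper(0.0)
print(robot.current_t(),robot.current_gripper_width(),robot.current_tcp_pos(),f0,robot.current_contact_force())
for n in("wrist","scene","top"):
    d=robot.get_image(n); cv2.imwrite(f"pics/{n}2.png",d["img"])
    if n=="top": crop(d["img"],225,110,325,260,4,"pics/t2c.png")
E
```

```text
False [ 383.35928529 -301.23469211   46.78655784] [ 383.43445719 -300.82530787   46.43611116]
4.225 0.12702573358834313 [ 383.46472256 -300.50584218   46.41961811] [ 0.18085766 -0.49087138  0.42035308] [-0.98734774  0.93137887  0.86774267]
```

View pics/wrist2.png

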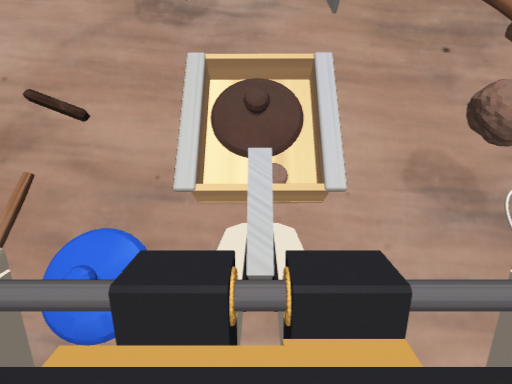

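View pics/t2c.png

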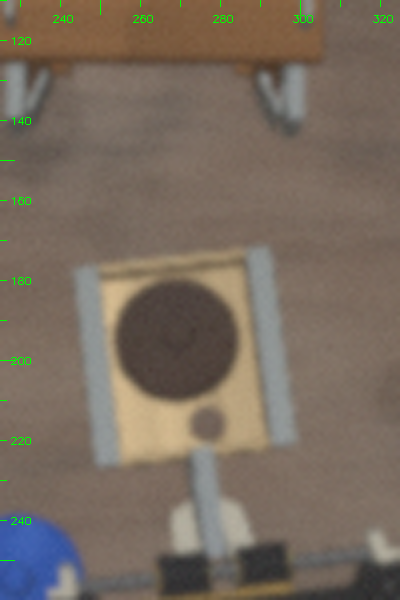

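Gripped: the width reads 11.8 mm and the plate sits between the fingers at (260,215) in the wrist view. I'll slide to the pre-insertion pose and look again.

```bash
python3 - <<'E'
from m import *
L=np.radians(35)
p,o=pose(rk(-212,0,62),L,RK[2])
print(p,robot.move_linear(p,o,speed=50))
print(robot.current_t(),robot.current_gripper_width(),robot.current_tcp_pos(),robot.current_eef_rot(),o,robot.current_contact_force())
import pickle
for n in("wrist","scene","top"):
    d=robot.get_image(n); cv2.imwrite(f"pics/{n}3.png",d["img"]); pickle.dump(d,open(f"{n}3.pkl","wb"))
    if n=="top": crop(d["img"],215,110,315,240,5,"pics/t3c.png")
    if n=="scene": crop(d["img"],215,125,355,245,5,"pics/s3c.png")
    if n=="wrist": cv2.imwrite("pics/w3c.png",cv2.resize(d["img"],(768,576)))
E
```

```text
[ 458.90800731 -270.48901304   46.43611116] False
6.15 0.12879908270592383 [ 458.98149907 -270.37036474   46.43448806] [-3.14092096 -0.61116213 -0.01025271] [ 3.14159265 -0.61086524 -0.01      ] [ 1.5040958   0.73936931 -0.66311965]
```

View pics/t3c.png

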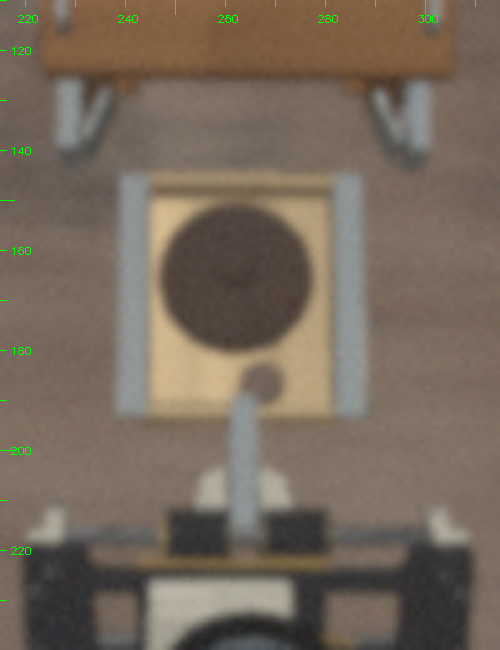

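View pics/s3c.png

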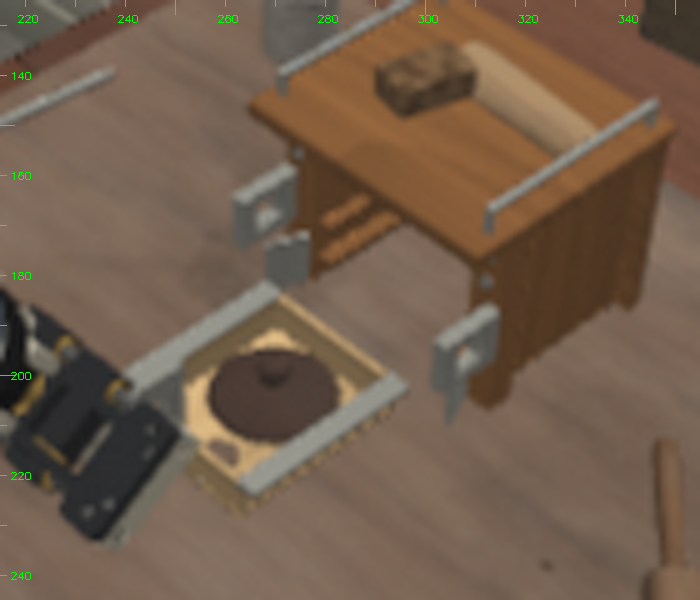

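View pics/w3c.png

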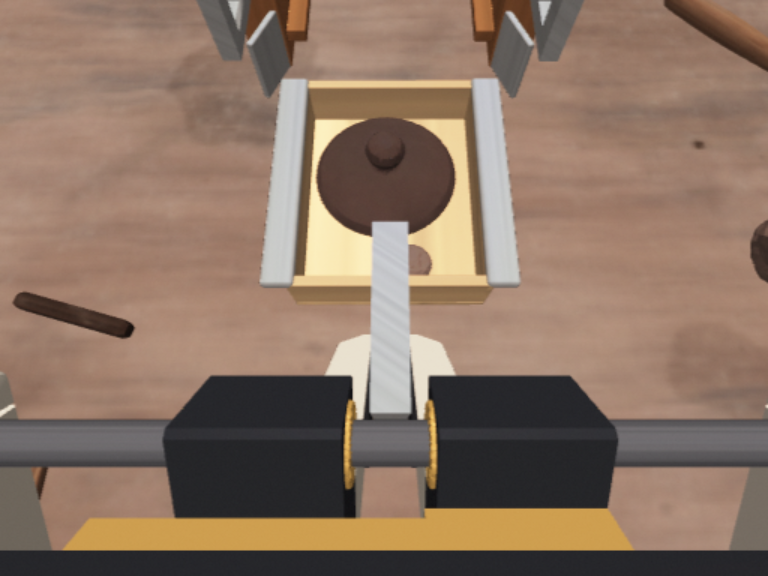

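The tray is centred on the bay: in the wrist view the flange mid is at column 390 and the vane mid at 391. I'll insert it with a force guard.

```bash
python3 - <<'E'
from m import *
L=np.radians(35)
for x,sp,fs in((-150,60,15),(-60,50,20),(-41,20,20)):
    p,o=pose(rk(x,0,62),L,RK[2])
    s=robot.move_linear(p,o,speed=sp,f_stop=fs)
    print(x,s,robot.current_t(),robot.current_tcp_pos()-p,robot.current_contact_force(),robot.current_gripper_width())
    if s: break
for n in("wrist","scene"):
    d=robot.get_image(n)
    if n=="scene": crop(d["img"],215,125,355,245,5,"pics/s4c.png")
    if n=="wrist": cv2.imwrite("pics/w4c.png",cv2.resize(d["img"],(768,576)))
E
```

```text
-150 False 7.4833 [ 0.15580993  0.22326275 -0.02941913] [ 2.53181581  0.99340184 -0.12916581] 0.1291565463067084
-60 False 9.4333 [0.04346709 0.02748145 0.05085726] [-2.15011914  0.3110458   2.52902382] 0.12758910166196546
-41 True 10.1833 [-3.76757811  0.05421811 -0.01160991] [-1.63984851 -0.92331503  3.12759   ] 0.12463398255427931
```

View pics/s4c.png

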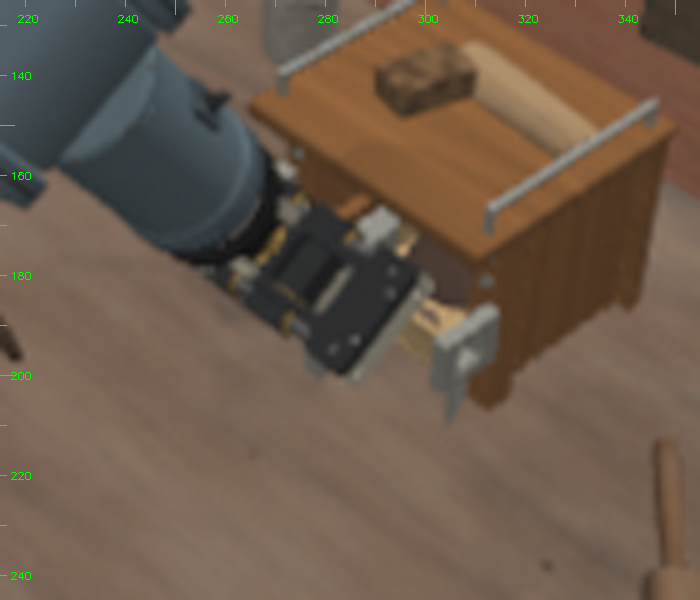

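View pics/w4c.png

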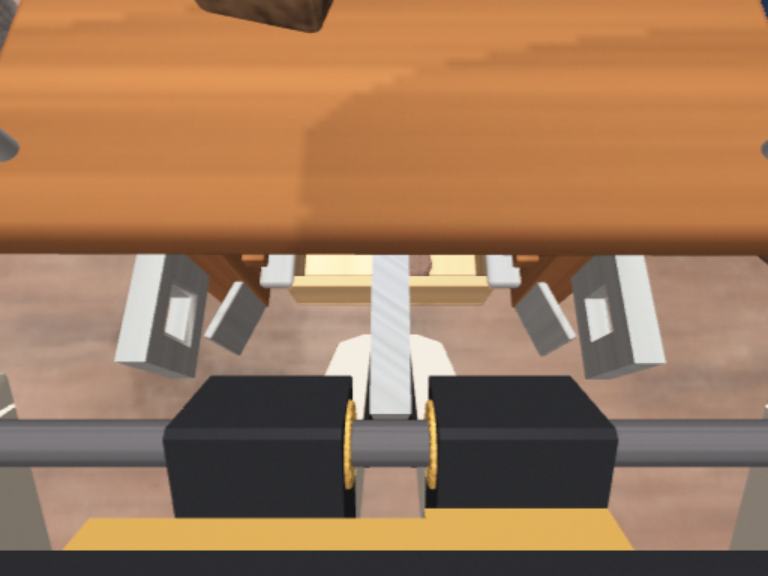

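The tray stopped against the bay's end at about rack x -44.8. The chip is still visible at (425,265) and the eyes are symmetric about the handle. I'll release it, back off and check.

```bash
python3 - <<'E'
from m import *
L=np.radians(35)
o,z=ori(L,RK[2])
robot.move_gripper(0.4)
p=robot.current_tcp_pos()
print(robot.move_linear(p-90*z,None,speed=150),robot.current_t())
import pickle
for n in("wrist","scene","top"):
    d=robot.get_image(n); pickle.dump(d,open(f"{n}5.pkl","wb"))
    if n=="scene": crop(d["img"],215,125,355,245,5,"pics/s5c.png")
    if n=="wrist": cv2.imwrite("pics/w5c.png",cv2.resize(d["img"],(768,576)))
E
```

```text
False 11.6667
```

View pics/w5c.png

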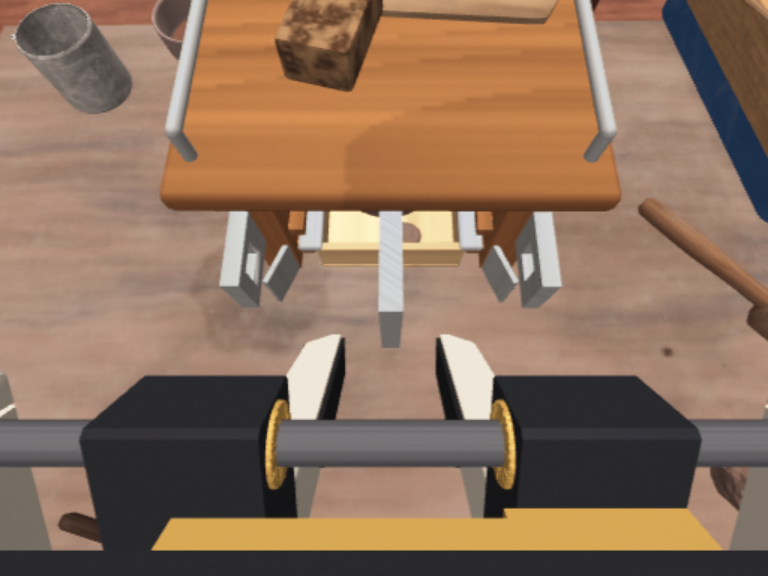

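View pics/s5c.png

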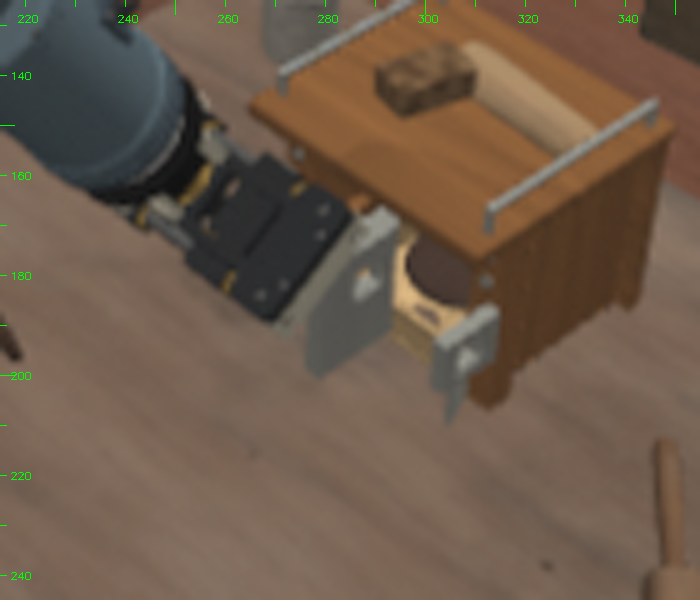

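```bash
python3 - <<'E'
from m import *
import pickle
d=pickle.load(open("wrist5.pkl","rb"))
P=[rk(-44,89,84),rk(-44,79,84),rk(-44,-79,84),rk(-44,-89,84),rk(-44,79,46),rk(-44,-79,46),rk(-60.8,6,94),rk(-60.8,-6,94),rk(-30,93,147),rk(-30,-93,147)]
print(np.round(proj(d,P)*1.5,0).tolist())
for lean in(30,35):
  L=np.radians(lean)
  for fl in(0,1):
    q0=None
    for nm,g,y in(("up",(455,25,140),-.099),("grasp",(454,25,40),-.099),("rot",(500,70,150),-.8),("rot2",(560,80,150),-1.58),("start",rk(-22,330,65),-1.58),("mid",rk(-22,220,65),-1.58),("end",rk(-22,114,65),-1.58)):
        q=robot.inverse_kinematics(*pose(g,L,y,fl,17)); print(lean,fl,nm,None if q is None else np.round(q,2))
E
```

```text
[[219.0, 287.0], [238.0, 287.0], [541.0, 287.0], [560.0, 287.0], [259.0, 308.0], [521.0, 308.0], [377.0, 313.0], [402.0, 313.0], [155.0, 200.0], [624.0, 200.0]]
30 0 up [-0.25 -0.06  2.31  0.2   0.39  1.25]
30 0 grasp None
30 0 rot [ 0.21  0.18  2.   -0.65  0.78  3.02]
30 0 rot2 [ 0.25  0.49  1.54 -0.53  1.3  -2.7 ]
30 0 start [ 0.18  0.68  1.42 -0.55  1.21 -2.7 ]
30 0 mid [ 0.02  0.64  1.51 -0.6   1.09 -2.81]
30 0 end [-0.15  0.62  1.54 -0.63  1.   -2.93]
30 1 up [-0.25 -0.06  2.31  0.2   0.39 -1.89]
30 1 grasp None
30 1 rot [ 0.21  0.18  2.   -0.65  0.78 -0.12]
30 1 rot2 [ 0.25  0.49  1.54 -0.53  1.3   0.45]
30 1 start [ 0.18  0.68  1.42 -0.55  1.21  0.44]
30 1 mid [ 0.02  0.64  1.51 -0.6   1.09  0.34]
30 1 end [-0.15  0.62  1.54 -0.63  1.    0.22]
35 0 up [-0.27 -0.08  2.38  0.39  0.26  1.06]
35 0 grasp [-0.27  0.23  2.51  2.69  0.22 -1.27]
35 0 rot [ 0.27  0.2   2.03 -0.81  0.77 -3.08]
35 0 rot2 [ 0.29  0.52  1.52 -0.6   1.34 -2.63]
35 0 start [ 0.22  0.72  1.4  -0.63  1.25 -2.64]
35 0 mid [ 0.06  0.67  1.5  -0.69  1.13 -2.72]
35 0 end [-0.11  0.65  1.55 -0.73  1.02 -2.82]
35 1 up [-0.27 -0.08  2.38  0.39  0.26 -2.08]
35 1 grasp [-0.27  0.23  2.51  2.69  0.22  1.87]
35 1 rot [ 0.27  0.2   2.03 -0.81  0.77  0.06]
35 1 rot2 [ 0.29  0.52  1.52 -0.6   1.34  0.51]
35 1 start [ 0.22  0.72  1.4  -0.63  1.25  0.5 ]
35 1 mid [ 0.06  0.67  1.5  -0.69  1.13  0.42]
35 1 end [-0.11  0.65  1.55 -0.73  1.02  0.32]
```

```bash
python3 - <<'E'
from m import *
for lean in(20,24,26,28):
  L=np.radians(lean)
  for fl in(1,):
    for nm,g,y in(("up",(455,25,140),-.099),("grasp",(454,25,40),-.099),("lift",(454,25,80),-.099),("rot",(500,70,150),-.8),("end",rk(-22,114,65),-1.58)):
        q=robot.inverse_kinematics(*pose(g,L,y,fl,17)); print(lean,fl,nm,None if q is None else np.round(q,2))
E
```

```text
20 1 up [-0.22 -0.    2.16  0.07  0.63 -1.75]
20 1 grasp [-0.23  0.21  2.29  0.14  0.3  -1.83]
20 1 lift [-0.23  0.11  2.24  0.1   0.44 -1.78]
20 1 rot [ 0.11  0.18  1.93 -0.37  0.85 -0.45]
20 1 end [-0.23  0.59  1.52 -0.41  0.99 -0.  ]
24 1 up [-0.23 -0.03  2.22  0.11  0.54 -1.79]
24 1 grasp None
24 1 lift [-0.24  0.09  2.3   0.17  0.33 -1.86]
24 1 rot [ 0.15  0.18  1.96 -0.47  0.81 -0.33]
24 1 end [-0.2   0.6   1.53 -0.5   0.99  0.08]
26 1 up [-0.24 -0.04  2.25  0.13  0.49 -1.81]
26 1 grasp None
26 1 lift [-0.24  0.09  2.33  0.23  0.28 -1.92]
26 1 rot [ 0.17  0.18  1.97 -0.53  0.8  -0.26]
26 1 end [-0.18  0.61  1.53 -0.54  0.99  0.13]
28 1 up [-0.25 -0.05  2.28  0.16  0.44 -1.85]
28 1 grasp None
28 1 lift [-0.25  0.08  2.36  0.32  0.22 -2.01]
28 1 rot [ 0.19  0.18  1.99 -0.59  0.78 -0.19]
28 1 end [-0.16  0.61  1.54 -0.59  0.99  0.17]
```

```bash
python3 - <<'E'
from m import *
L=np.radians(20)
p=robot.current_tcp_pos()
p2,o2=pose((455,25,140),L,-.099,True)
robot.move_ptp(p2,o2)
print(robot.current_t(),robot.current_tcp_pos()-p2)
import pickle
for n in("wrist","scene","top"):
    d=robot.get_image(n); pickle.dump(d,open(f"{n}6.pkl","wb"))
    if n=="wrist": cv2.imwrite("pics/w6c.png",cv2.resize(d["img"],(768,576)))
    if n=="top": crop(d["img"],110,80,310,230,4,"pics/t6c.png")
    if n=="scene": crop(d["img"],215,125,355,245,5,"pics/s6c.png")
E
```

```text
13.4167 [ 0.2932095  -0.16593468 -0.04791014]
```

View pics/w6c.png

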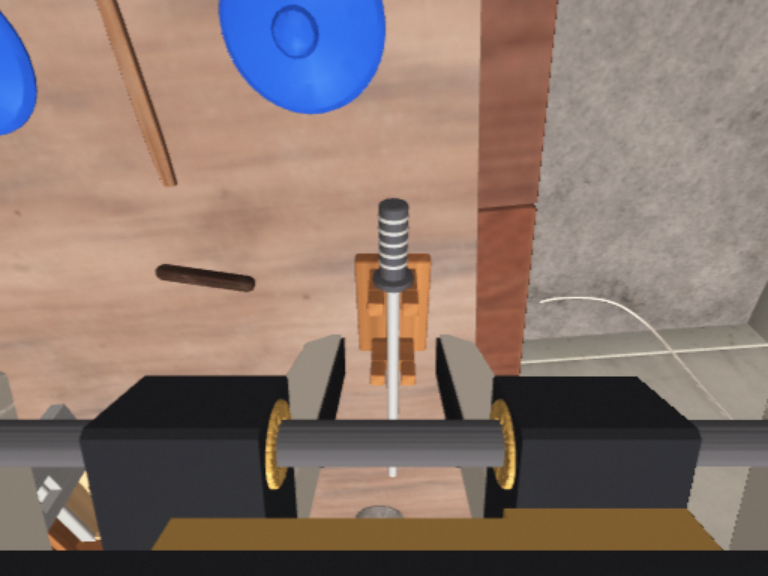

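View pics/t6c.png

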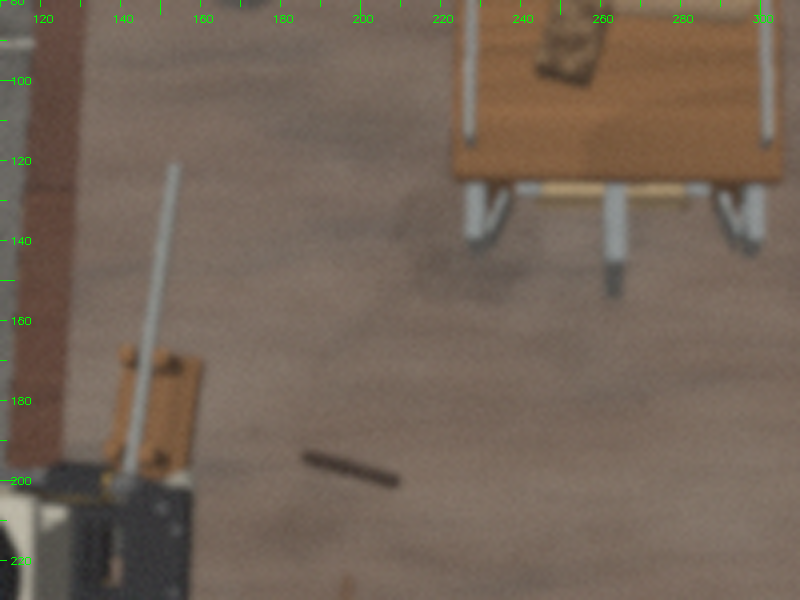

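View pics/s6c.png

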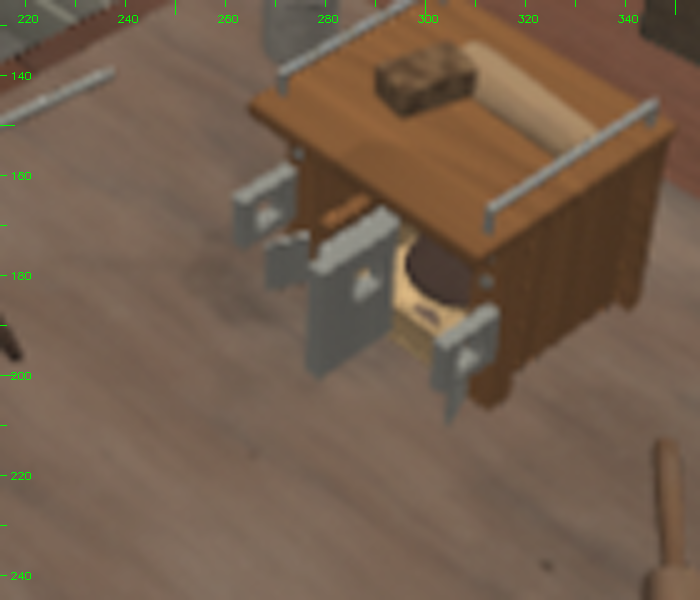

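```bash
python3 - <<'E'
from m import *
import pickle
d=pickle.load(open("wrist6.pkl","rb"))
q=unproj(d,np.array([(394,209),(393,272),(393,284),(393,297),(392,475)])/1.5,[40,40,40,40,40]); print(np.round(q,1).tolist())
print(np.linalg.norm(q[-1]-q[0]),np.arctan2(*(q[-1]-q[1])[[1,0]]))
# tray handle check in scene/top: fit
sc=pickle.load(open("scene6.pkl","rb")); top=pickle.load(open("top6.pkl","rb"))
for x in(-46,-44.8): print(np.round(proj(sc,[rk(x-16,-6,94),rk(x-16,6,94),rk(x-16,-6,8),rk(x+24,-6,65)]),1).tolist(),np.round(proj(top,[rk(x-16,6,94),rk(x-16,-6,94)]),1).tolist())
E
```

```text
[[435.9, 28.8, 40.0], [475.7, 24.5, 40.0], [484.2, 23.7, 40.0], [493.8, 22.8, 40.0], [684.3, 3.7, 40.0]]
249.6227128935589 -0.09916670378515874
[[278.7, 179.9], [275.8, 177.8], [278.0, 200.9], [288.3, 180.8]] [[260.7, 145.6], [265.8, 145.7]]
[[279.0, 179.7], [276.1, 177.6], [278.3, 200.7], [288.5, 180.6]] [[260.7, 145.1], [265.8, 145.2]]
```

Wrist and top views agree on the rod to about 3 mm: yaw -0.100 and grip near (458, 26). The tray's handle projects where the home pose predicts. I'll grip the rod.

```bash
python3 - <<'E'
from m import *
L=np.radians(20)
p,o=pose((456,26,40),L,-.100,True,17)
robot.move_gripper(0.5)
print(robot.move_linear(p,o,speed=100,f_stop=10),robot.current_tcp_pos()-p)
robot.move_gripper(0.0)
print(robot.current_t(),robot.current_gripper_width(),robot.current_contact_force(),robot.current_tcp_pos()-p)
d=robot.get_image("wrist"); cv2.imwrite("pics/w7c.png",cv2.resize(d["img"],(768,576)))
E
```

```text
False [ 0.43745357 -0.09198353  0.43711701]
15.7417 0.16228999706798428 [-0.01409302 -0.90106224  0.94063691] [0.09399571 0.01144071 0.08671106]
```

View pics/w7c.png

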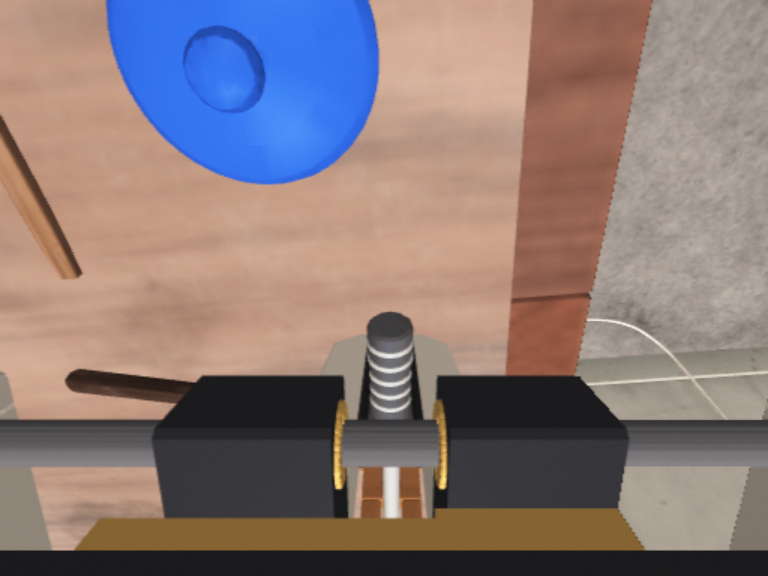

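```bash
python3 - <<'E'
from m import *
L=np.radians(20)
p,o=pose((456,26,150),L,-.100,True,17)
robot.move_linear(p,o,speed=120)
print(robot.current_t(),robot.current_gripper_width())
top=robot.get_image("top"); crop(top["img"],110,80,310,230,4,"pics/t8a.png")
p,o=pose((500,70,150),L,-.8,True,17); robot.move_ptp(p,o)
Y=RK[2]-np.pi/2
p,o=pose(rk(-22,350,150),L,Y,True,17); robot.move_ptp(p,o)
print(robot.current_t(),robot.current_tcp_pos()-p,robot.current_contact_force())
import pickle
for n in("wrist","scene","top"):
    d=robot.get_image(n); pickle.dump(d,open(f"{n}8.pkl","wb"))
    if n=="wrist": cv2.imwrite("pics/w8c.png",cv2.resize(d["img"],(768,576)))
    if n=="top": crop(d["img"],110,80,310,210,4,"pics/t8c.png")
    if n=="scene": crop(d["img"],190,90,340,210,5,"pics/s8c.png")
E
```

```text
16.8583 0.16145504135638836
18.7917 [-1.05032418 -0.43699187 -0.89703043] [ 0.40103382  0.6444748  -1.10313498]
```

View pics/t8c.png

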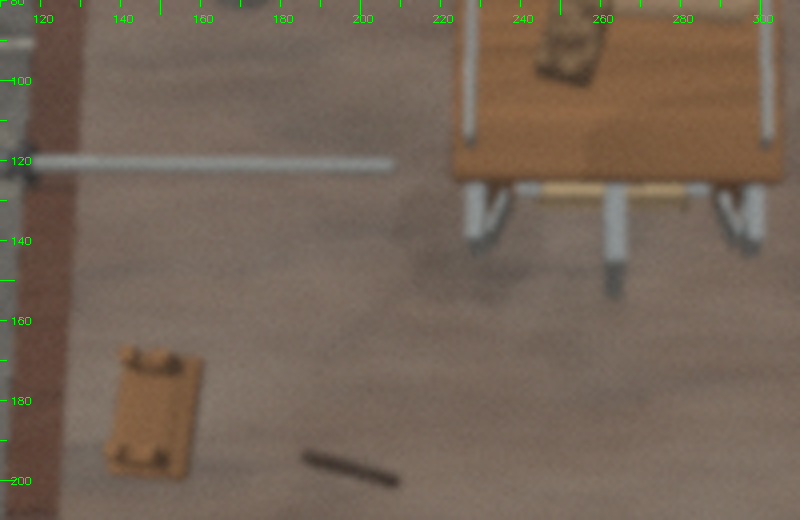

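View pics/s8c.png

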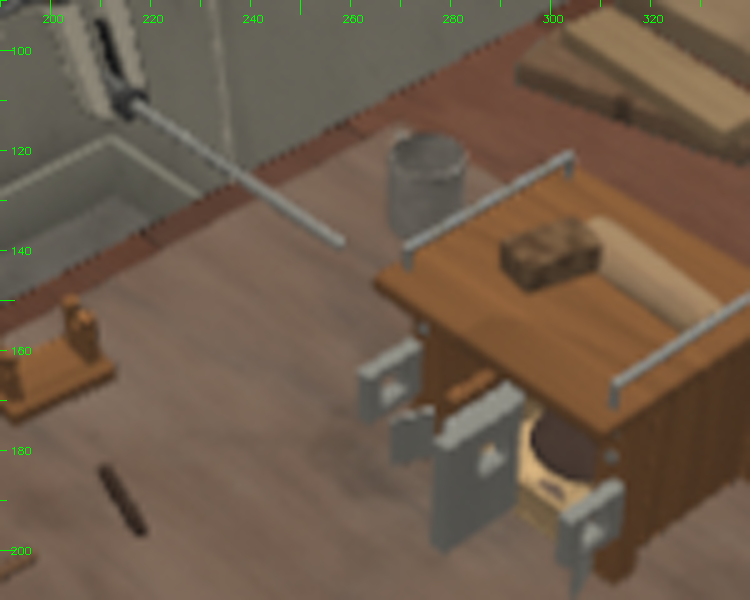

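View pics/w8c.png

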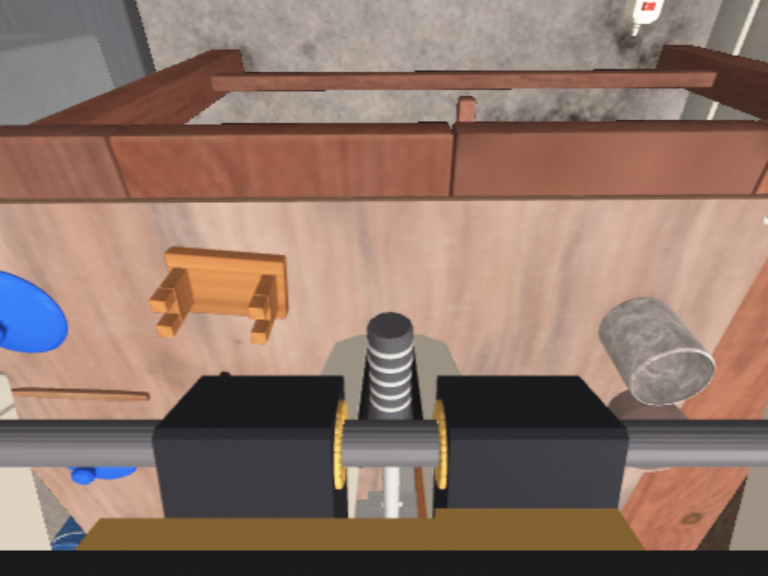

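```bash
cat >> m.py <<'E'
def tri(ds,uvs):
    def ray(d,uv):
        f,cx,cy,e,R=cam(d); r=R@np.array([(uv[0]-cx)/f,(uv[1]-cy)/f,1]); return e,r/np.linalg.norm(r)
    A=np.zeros((3,3));b=np.zeros(3)
    for d,uv in zip(ds,uvs):
        e,r=ray(d,uv);M=np.eye(3)-np.outer(r,r);A+=M;b+=M@e
    return np.linalg.solve(A,b)
def torack(P):
    c,s=np.cos(RK[2]),np.sin(RK[2]); d=np.asarray(P)[:2]-RK[:2]; return np.array([c*d[0]+s*d[1],-s*d[0]+c*d[1],P[2]])
E
python3 - <<'E'
from m import *
import pickle
sc=pickle.load(open("scene8.pkl","rb")); top=pickle.load(open("top8.pkl","rb"))
t=tri([top,sc],[(208.3,121),(258.2,138.3)]); print(torack(t))
# expected if rod level with grip point at rk(-22,350,150)
for dz in(0,-10): print(np.round(proj(top,[rk(-22,125,150+dz)]),1),np.round(proj(sc,[rk(-22,125,150+dz)]),1))
print(np.round(proj(sc,[rk(-22,325,150)]),1))
t2=unproj(top,[(208.3,121),(125,120.3)],[145,150]);print([torack(x) for x in t2])
E
```

```text
[-22.8438585  123.53558175 149.51047172]
[[207.5 120.7]] [[258.2 137.8]]
[[208.1 122.3]] [[258.3 140.5]]
[[216.7 110. ]]
[array([-20.78357982, 123.94105161, 145.        ]), array([-22.06502183, 307.80578533, 150.        ])]
```

The rod is level. Its tip triangulates to rack (-22.8, 123.5, 149.5), within about 2 mm of the prediction. I'll lower it to the eye height and check again before entering.

```bash
python3 - <<'E'
from m import *
L=np.radians(20); Y=RK[2]-np.pi/2
p,o=pose(rk(-22,350,65),L,Y,True,17); robot.move_linear(p,o,speed=100)
p,o=pose(rk(-22,324,65),L,Y,True,17); robot.move_linear(p,o,speed=80)
robot.sleep(0.2)
print(robot.current_t(),robot.current_tcp_pos()-p,robot.current_eef_rot()-o)
import pickle
for n in("scene","top"):
    d=robot.get_image(n); pickle.dump(d,open(f"{n}9.pkl","wb"))
    if n=="top": crop(d["img"],180,100,310,190,6,"pics/t9c.png")
    if n=="scene": crop(d["img"],210,120,330,210,6,"pics/s9c.png")
E
```

```text
20.6167 [ 0.00046161  0.27610868 -0.0219312 ] [-4.32291559e-05 -1.98902391e-04  1.69318115e-04]
```

View pics/t9c.png

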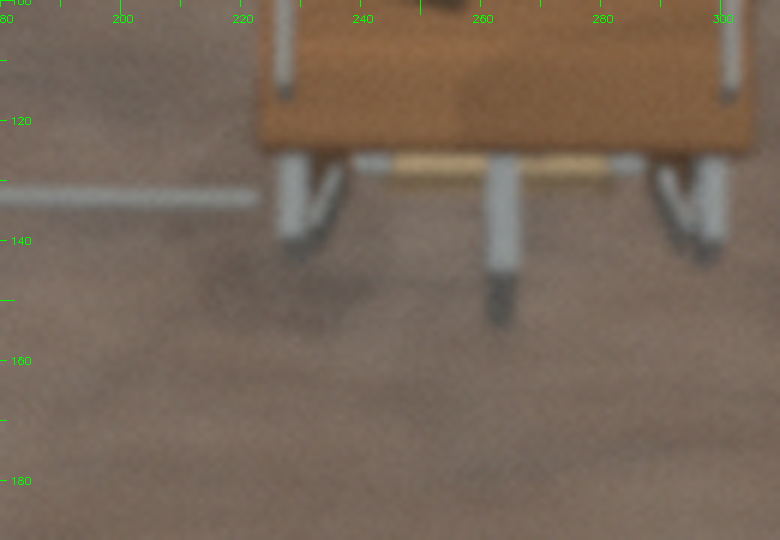

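View pics/s9c.png

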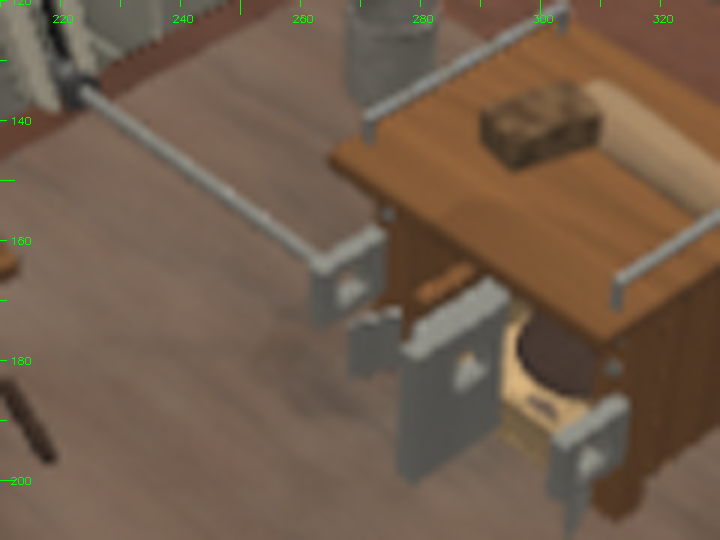

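The rod's line in the scene view runs through the left-eye hole (268,168), the handle hole (288,182) and the right-eye hole (308,197). I'll insert with a force guard.

```bash
python3 - <<'E'
from m import *
L=np.radians(20); Y=RK[2]-np.pi/2
for y,sp in((290,40),(222,50),(195,40),(140,50)):
    p,o=pose(rk(-22,y,65),L,Y,True,17); s=robot.move_linear(p,o,speed=sp,f_stop=10)
    print(y,s,robot.current_t(),np.round(robot.current_tcp_pos()-p,2),np.round(robot.current_contact_force(),1))
    if s: break
import pickle
for n in("scene","top"):
    d=robot.get_image(n); pickle.dump(d,open(f"{n}10.pkl","wb"))
    if n=="top": crop(d["img"],180,100,310,190,6,"pics/t10c.png")
    if n=="scene": crop(d["img"],210,120,330,210,6,"pics/s10c.png")
E
```

```text
290 False 21.7167 [0.02 0.14 0.01] [-0.2 -0.7 -1.8]
222 False 23.225 [-0.    0.34 -0.03] [ 1.2 -0.3 -0.3]
195 False 24.05 [-0.03 -0.03 -0.03] [-0.5 -0.9 -0.4]
140 False 25.3 [0.05 0.31 0.  ] [ 0.3 -0.1 -1.2]
```

View pics/t10c.png

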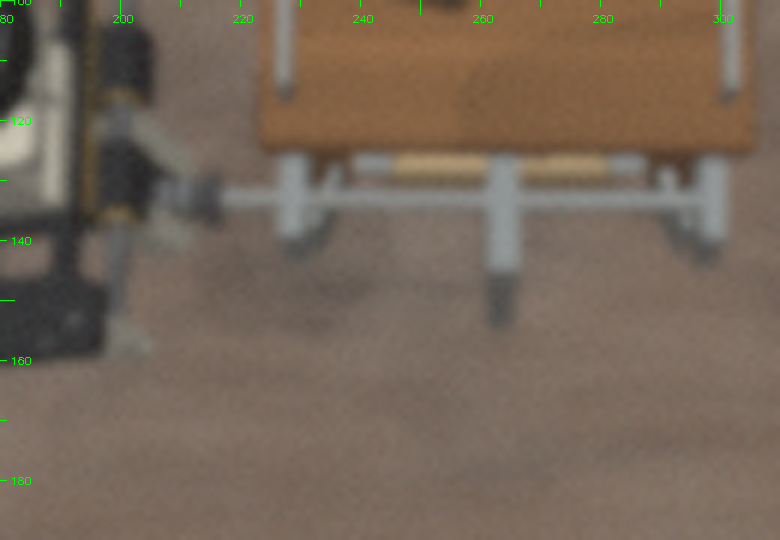

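View pics/s10c.png

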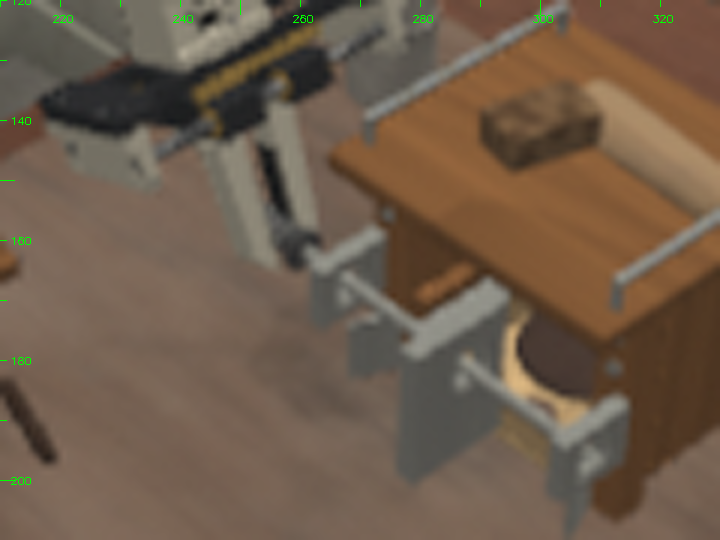

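The rod passes through both eyes and the handle plate, with the collar about 24 mm short. I'll seat it.

```bash
python3 - <<'E'
from m import *
L=np.radians(20); Y=RK[2]-np.pi/2
p,o=pose(rk(-22,112,65),L,Y,True,17); s=robot.move_linear(p,o,speed=25,f_stop=8)
print(s,robot.current_t(),np.round(robot.current_tcp_pos()-p,2),np.round(robot.current_contact_force(),1))
import pickle
for n in("scene","top"):
    d=robot.get_image(n); pickle.dump(d,open(f"{n}11.pkl","wb"))
    if n=="top": crop(d["img"],180,100,310,190,6,"pics/t11c.png")
    if n=="scene": crop(d["img"],210,120,330,210,6,"pics/s11c.png")
E
```

```text
True 26.35 [-0.4   3.27 -0.97] [ 0.2  0.3 -1.1]
```

View pics/t11c.png

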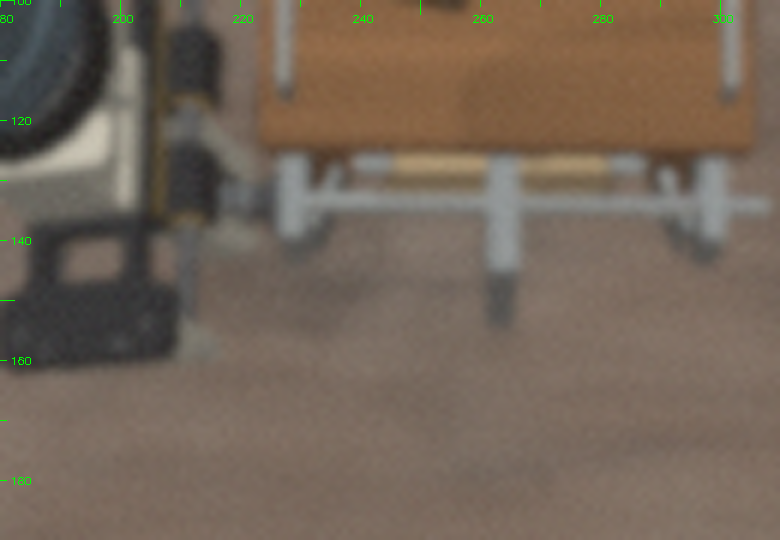

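View pics/s11c.png

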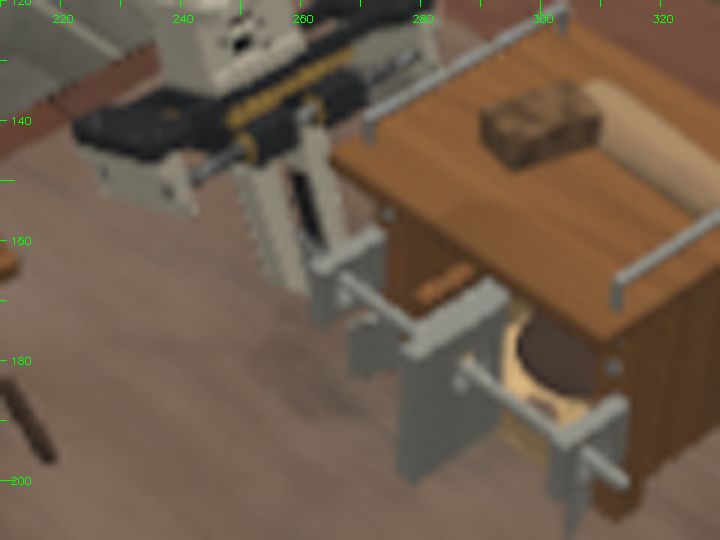

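The force stop came at grasp y 115.3, where the collar should meet the eye at about 116. The tip shows beyond the right eye at (313,200) in the scene and (307,134) from the top. I'll release and retreat.

```bash
python3 - <<'E'
from m import *
L=np.radians(20); Y=RK[2]-np.pi/2
o,z=ori(L,Y,True)
robot.move_gripper(0.35)
p=robot.current_tcp_pos(); print(p,robot.current_contact_force())
print(robot.move_linear(p-60*z,None,speed=80,f_stop=8),robot.current_tcp_pos())
p=robot.current_tcp_pos(); print(robot.move_linear(p+np.array([-40,90,80]),None,speed=150))
print(robot.current_t())
robot.sleep(.3)
import pickle
for n in("scene","top"):
    d=robot.get_image(n); pickle.dump(d,open(f"{n}12.pkl","wb")); cv2.imwrite(f"pics/{n}12.png",d["img"])
    if n=="top": crop(d["img"],190,100,320,190,6,"pics/t12c.png")
    if n=="scene": crop(d["img"],230,120,350,210,6,"pics/s12c.png")
E
```

```text
[ 638.22072356 -162.57443798   47.42071991] [-0.34320816  0.66758831 -0.01095865]
False [ 638.08619205 -142.01825034  103.39058795]
False
28.875
```

View pics/t12c.png

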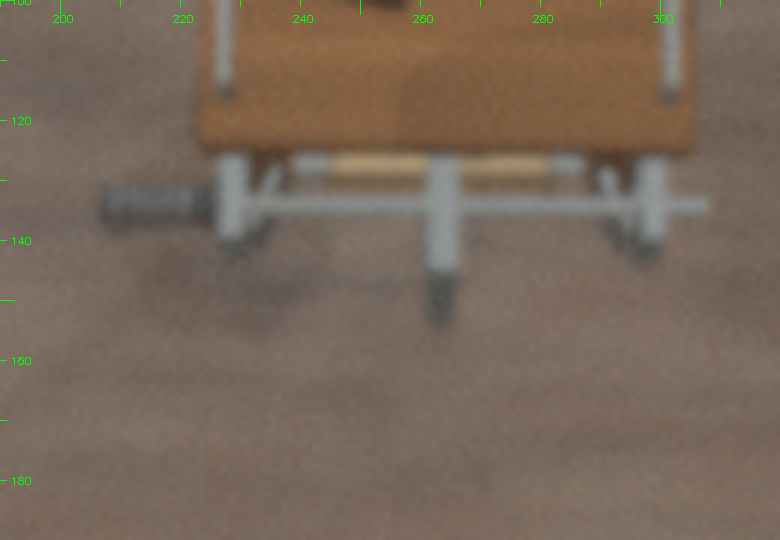

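View pics/s12c.png

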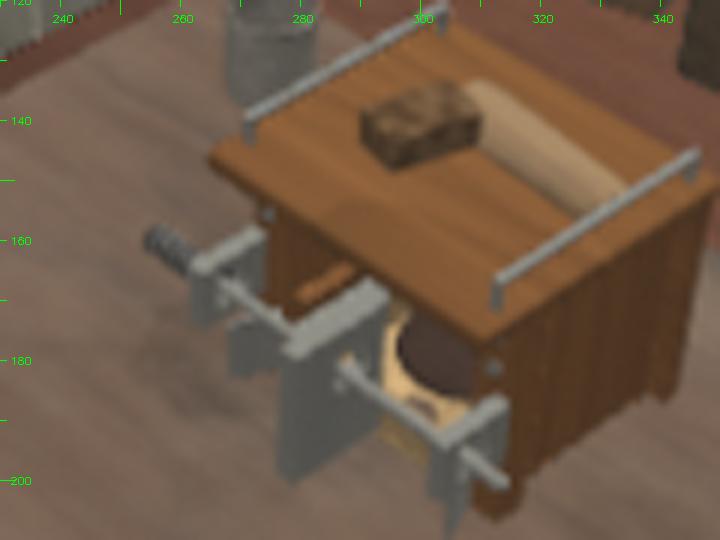

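View pics/top12.png

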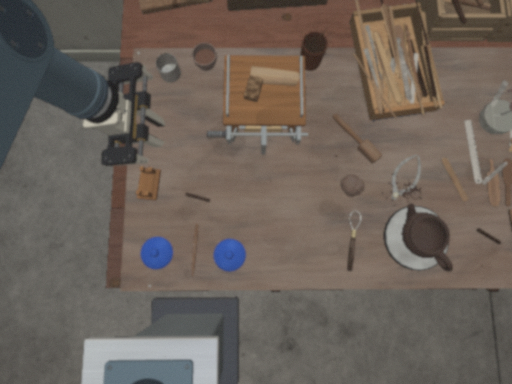

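```bash
python3 - <<'E'
from m import *
import pickle
sc=pickle.load(open("scene12.pkl","rb")); top=pickle.load(open("top12.pkl","rb"))
print("tip",torack(tri([top,sc],[(308,134.2),(313.7,200.3)])), "grip end",torack(unproj(top,[(206.8,134)],60)[0]))
tt=[(-16,6,94),(-16,-6,94)]; print("handle front top",[torack(x) for x in unproj(top,[(261,145),(266.5,145)],94)])
print(robot.current_t(),robot.current_contact_force()); robot.hand_in()
E
```

```text
tip [ -23.61611442 -110.16866372   62.76268613] grip end [-22.9192856  138.06755669  60.        ]
handle front top [array([-60.45848151,   5.316582  ,  94.        ]), array([-60.39060521,  -7.62646832,  94.        ])]
29.275 [-0.43133629 -0.30009483  0.11193448]
the job is handed in; nothing more can be done
```

The job is done and handed in at about 29 s of the 64 s allowed; the hand-in reported no verdict. I slid the tray into the bay until it met the stop, then let go. I then took the rod from its rest, pushed it through the left eye, the handle hole and the right eye until the collar met the left eye, and released it.

Last checks from the images, in the rack's frame:
- **Tray:** the handle point is at x about -44.5 mm and y about -1 mm, so the tray is home.
- **Lid and chip:** both are still visible on the tray under the top board. I judged this by eye and did not measure their positions after the insertion.
- **Rod:** the tip is at (-24, -110, 63) mm, about 21 mm beyond the right eye. The grip end is at y +138 mm, which fits the collar resting against the left eye.
- **Bystanders:** the mallet and lump look unmoved.
- **Robot:** the arm is clear of everything, with less than 1 N on the tool.

No check failed or disagreed by more than the 2–3 mm of calibration noise.

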